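# Zero the rosin mill and set it to four clicks

### The arm

A 6-joint arm with a two-finger parallel gripper is mounted at the origin on the work surface. World frame = base frame: x ahead of the robot, y to its left, z up, the work surface at z = 0. Lengths are in m, angles in rad, forces in N, time in s.
With the tool pointing down it reaches from about 0.375 to 0.975 m from the base axis. Payload 3.8 kg.
Tool frame: the origin (TCP) lies midway between the tips of the shut fingers; the grasp point (between the pads) lies 19 mm behind it (ctrl.grip_depth is the distance from the TCP to the grasp point, in m); y points along the fingers, z is the direction in which the jaws open and shut, and the axes are right-handed (so a half turn about y gives the same grasp; the last joint's range is limited). The gripper opens to 88 mm and grips with 3 to 60 N. Pads are 18 mm wide; open, the fingers measure 123 mm over their backs; the gripper's body (75 mm by 187 mm) begins 45 mm behind the grasp point.
Start: joints at [-1.183, 0.264, 1.604, -0, 1.274, -0.037], TCP at [0.278, -0.615, 0.239] pointing down, gripper open.
Joint ranges: [-2.63, 2.63], [-0.94, 2.18], [0.31, 2.57], [-1.31, 4.45], [0, 2.66], [-2.55, 2.55]. Speed limits (rad/s): [2.57, 2.57, 3.14, 3.14, 3.14, 3.14].

### API

Orientations are given as a rotation vector (axis times angle).
In Python, from cell import ctrl gives the robot as it stands.
- The arm moves only by the shell command python3 -m pendant 'ROWS' [OPENING] [FORCE]. ROWS is a JSON object of lists of equal length, an entry for each row: "travel": the shift along the world's x, y, z normalised to -1 to 1, where 1 is 2 cm, a list of three; "delta_rot": the turn, a rotation vector about the world's x, y, z normalised to -1 to 1, where 1 is 8 degrees, a list of three. A call has 1 to 5 rows; each row shifts and turns the pose as measured when the row begins; what a row does not reach is not made up. A row lasts 1/10 s, in which the tool goes at most 50 mm and 8.59 degrees, less where a joint would pass 70% of its speed; a pose out of reach is approached as far as the arm can. A call with a number of a shift or a turn outside -1 to 1 is refused whole. A call with a gripper value outside its range is refused whole. OPENING is the opening, from 0 (shut) to 1 (fully open), set as the call begins (- or left out, the last holds). The fingers move at their own pace and stop on an object; FORCE is the grip in N (left out, the last holds). Time passes only in rows, so rows that do not move let the fingers close. It gives the time, the measured TCP pose, the force and the opening at its end, in the units of the state.
- ctrl.observe(): the state, without advancing time (a new reading comes with each control period).
- ctrl.camera(name): name is "side" or "top" or "wrist"; returns the picture (384x512x3 uint8, red, green, blue); there is no depth.
- ctrl.calibration(name): a dict with "camera_matrix" (3x3 intrinsics, pixels), "world_from_camera" (4x4, takes a point from camera to world coordinates). Camera axes: x right, y up, looking along -z (the intrinsics and any distortion apply to the point x, -y, -z); pixel columns grow to the right and rows downward; lengths in m; the calibration is good to about 2 mm. The wrist camera is an equidistant fisheye: a pixel r from the principal point sees the ray r / f radians off the axis. A picture is of the moment at which its call begins: read the wrist's pose just before it. calibration takes no time and is no camera call; for the wrist camera it gives the pose at the moment of the call.
- ctrl.sign_off(): hands the job in, once; it reports no verdict.
The state is a dict: "t": time; "joint_positions": joint angles; "qd": joint speeds; "effort": joint torques, N m; "ee_pos": TCP position; "tcp_rot": TCP orientation; "wrist_force": force on the tool from outside, world axes, zero at the start; "wrist_torque": the same for the moment, N m; "grip_width": finger opening in m.
Only numpy, scipy, OpenCV 4.12 (cv2) and the standard library are available. Lean on these libraries where they do the work, as an engineer would, in place of code of your own. Each camera call takes 0.05 s, during which the arm holds its last target.

### The job

Set the grind of the rosin mill: turn the ring on top clockwise until you feel the burrs just touch, hold it there for a moment without forcing it, then back it off exactly four clicks from that point and let go. Leave the jar, the beaker and the brush where they are.

Things in the scene. Friction and masses are not known exactly. Their poses are not given: they have to be found in the camera images.
- mill: Rosin mill fixed to the bench: wooden plinth 150 x 130 x 24 mm, green round body at most 88 mm across, up to 120 mm high, small chute on its front (its own -x). The dark adjusting ring stands on top. Origin: centre of the plinth's underside, on the ring's axis; z up. A fixed white index line lies on the body's top edge at its -x side.
- ring_grip (a point): Centre of the adjusting ring, half-way up, on its vertical axis. Ring: fluted upright cylinder 52 mm across, 28 mm high, from 120 to 148 mm above the bench, free above and around. It turns in place and does not rise: clockwise from above closes the burrs. 24 clicks a turn, 15 degrees each; passing a click takes at most about 0.15 N m, and when released it rests in a click.
- ring_mark (a point): White mark on the ring's top face, 20 mm from its axis, 149 mm above the bench; it turns with the ring. It shows how far the ring has turned, not where the burrs meet: that ring angle differs every time and no mark shows it. The ring starts two to eight clicks open.
- upper_burr (a point): Working face of the upper burr, hidden in the mill on the ring's axis, about 90 mm above the bench; a click moves it 0.06 mm, far less than the reading's noise. At the lower burr's height they touch, itself a click position: the ring stops and the resistance climbs steeply. 0.35 N m is touching for certain; beyond 0.6 N m the lower burr is forced out of place and the mill spoilt.
- lower_burr (a point): Working face of the lower burr, hidden in the mill on the ring's axis, about 90 mm above the bench, its height different every time. It cannot be reached and stays put unless the ring is forced against it.
- jar_mid (a point): Bystander: amber glass jar with a steel lid, 64 mm across, 85 mm high, standing near the mill; point on its axis 45 mm above its foot.
- beaker_mid (a point): Bystander: white plastic beaker, 72 mm across the rim, 110 mm high, standing near the mill; point on its axis 45 mm above its foot.
- brush_grip (a point): Bystander: small brush lying on the bench near the mill; point on its handle.
Mind the look-alikes: they are no part of the job. Several things have the shape of the mill; the one meant has the colours described above.

How it is judged:
On the way, in this order (a step that is already met when the one before it is completed fails the run):
1. The ring is turned in until the burrs touch, and held there for a moment (z of upper_burr in the frame of lower_burr below 1.2e-05 m), for 0.2 s.
2. The ring is backed off four clicks (z of upper_burr in the frame of lower_burr between 0.0002 and 0.000274 m), for 0.2 s.
At the end, for the whole second after the job is handed in: After the burrs have touched, the ring rests four clicks open from the touching point (burr gap 0.200 to 0.274 mm, that is 3.3 to 4.6 clicks of 0.06 mm), released, the lower burr not forced out of its place (under 0.03 mm), and the jar, beaker and brush within 30 mm of where they stood (all of step 2 and distance of lower_burr from where it was at the start of the episode below 3e-05 m and distance of each of jar_mid, beaker_mid, brush_grip from where it was at the start of the episode below 0.03 m).
It fails at once if The ring is forced (over about 0.6 N m) against touching burrs, pushing the lower burr out of its place by 0.03 mm or more (distance of lower_burr from where it was at the start of the episode above 3e-05 m).
It fails at once if The jar, beaker or brush is displaced by more than 30 mm (distance of any of jar_mid, beaker_mid, brush_grip from where it was at the start of the episode above 0.03 m).
It also fails if it takes over 72 s, if anything falls off the work surface, if the arm or the gripper's body presses on something with over 40 N, if the wrist force passes 120 N, or if a joint passes its speed limit or range.

## Working session

There is one attempt and no reset: what is moved stays moved. The work goes in short steps, Python scripts to look and compute and a shell command to move; the robot and the scene stay as the last step left them, time stands still between calls to the robot, and variables do not carry over. Pictures are saved under pics/ and viewed, and the job is handed in when it is done.

```bash
ls; mkdir -p pics; python3 - <<'E'
from cell import ctrl
import cv2
s=ctrl.observe(); print(s)
for n in ("side","top","wrist"):
    im=ctrl.camera(n); cv2.imwrite(f"pics/{n}0.png",im[:,:,::-1])
    c=ctrl.calibration(n); print(n,c)
E
```

```text
pics
{'t': 0.0, 'joint_positions': array([-1.18291060e+00,  2.64751126e-01,  1.60532294e+00, -9.92825099e-06,
        1.27370682e+00, -3.68956349e-02]), 'qd': array([-3.81178381e-04,  2.39957716e-05, -2.15809394e-03, -2.89182263e-04,
        7.30399781e-04,  1.96512158e-05]), 'effort': array([ 1.30045364e-04, -5.02109635e+01, -3.56878102e+01,  7.26430560e-02,
        2.94286734e-02, -1.70802300e-04]), 'ee_pos': array([ 0.27791866, -0.61437295,  0.23741695]), 'tcp_rot': array([-0.42889226,  1.98922881, -1.98485244]), 'wrist_force': array([0.24132484, 0.34279298, 0.51312186]), 'wrist_torque': array([-0.05245848, -0.03526231,  0.01013115]), 'grip_width': 0.08809280122954546}
side {'camera_matrix': array([[347.34352015,   0.        , 259.79057335],
       [  0.        , 347.34352015, 191.00202065],
       [  0.        ,   0.        ,   1.        ]]), 'world_from_camera': array([[ 0.98640203,  0.1270126 , -0.10430166,  0.48263552],
       [-0.16305745,  0.67686395, -0.71782133, -0.56979714],
       [-0.02057432,  0.72506758,  0.68837033,  0.69059642],
       [ 0.        ,  0.        ,  0.
[... 215 characters left out ...]
camera': array([[ 0.05883513,  0.97835351, -0.19840072,  0.3991592 ],
       [-0.9982652 ,  0.05810714, -0.00949461,  0.06585261],
       [ 0.00223941,  0.19861515,  0.980075  ,  0.9590401 ],
       [ 0.        ,  0.        ,  0.        ,  1.        ]])}
wrist {'camera_matrix': array([[297.31863964,   0.        , 251.74028702],
       [  0.        , 297.31863964, 191.59436278],
       [  0.        ,   0.        ,   1.        ]]), 'world_from_camera': array([[ 0.41198483,  0.86849032,  0.27566839,  0.34947925],
       [-0.9111882 ,  0.39338674,  0.12240483, -0.58195021],
       [-0.00213688, -0.30161471,  0.9534275 ,  0.38249466],
       [ 0.        ,  0.        ,  0.        ,  1.        ]])}
```

View pics/side0.png

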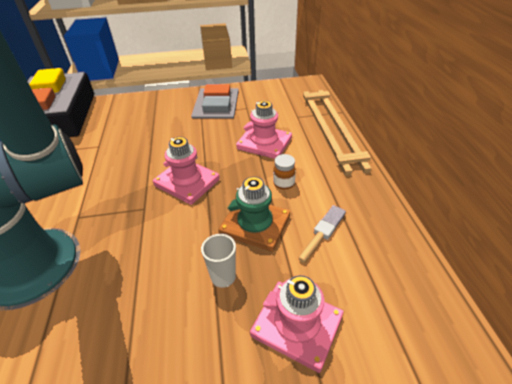

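View pics/top0.png

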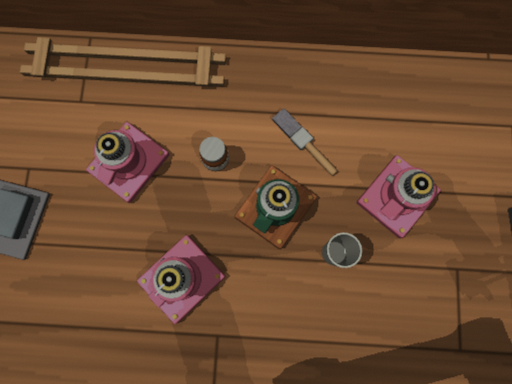

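View pics/wrist0.png

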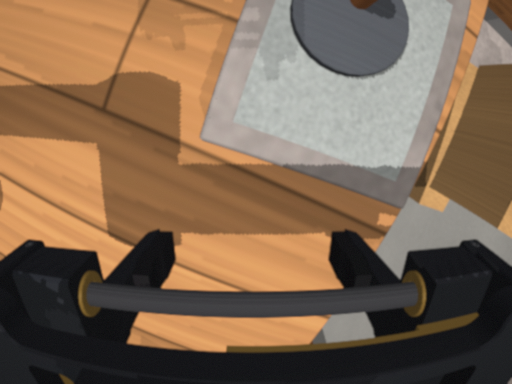

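The green mill is at about top (279,200) and side (253,190), with the jar, beaker and brush around it. The other three mills are pink look-alikes. I'll enlarge the green one.

```bash
python3 - <<'E'
import cv2,numpy as np
a=cv2.imread("pics/top0.png")[150:260,220:340]; b=cv2.imread("pics/side0.png")[160:260,205:305]
a=cv2.resize(a,None,fx=5,fy=5,interpolation=cv2.INTER_CUBIC); cv2.imwrite("pics/topc.png",a)
b=cv2.resize(b,None,fx=5,fy=5,interpolation=cv2.INTER_CUBIC);cv2.imwrite("pics/sidec.png",b)
E
```

```text
(no output)
```

View pics/topc.png

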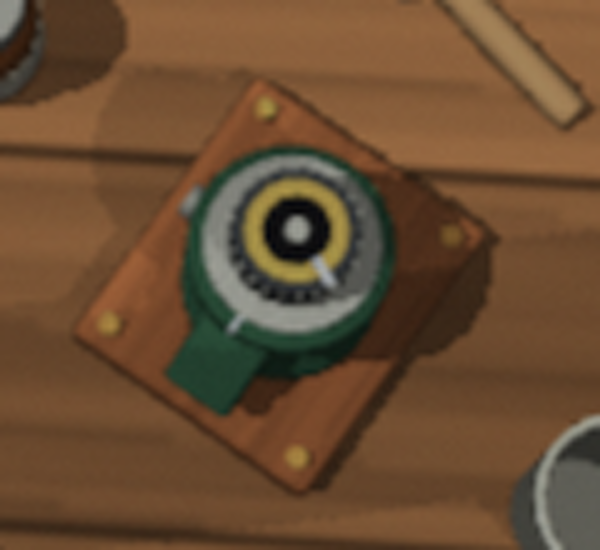

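View pics/sidec.png

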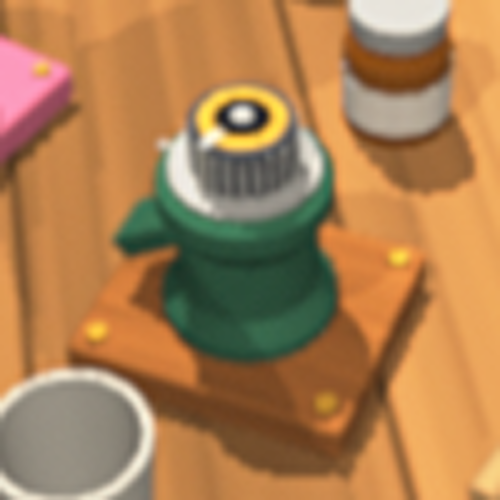

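```bash
cat > h.py <<'E'
import numpy as np
from cell import ctrl
def px2plane(name,u,v,z):
    c=ctrl.calibration(name);K=c["camera_matrix"];T=c["world_from_camera"]
    a=(u-K[0,2])/K[0,0];b=(v-K[1,2])/K[1,1]
    if name=="wrist":
        r=np.hypot(a,b); s=np.sin(r)/r if r>1e-9 else 1; d=np.array([a*s,-b*s,-np.cos(r)])
    else: d=np.array([a,-b,-1])
    d=T[:3,:3]@d;o=T[:3,3]
    return o+d*(z-o[2])/d[2]
E
python3 - <<'E'
from h import *
P=lambda *a:print(a,px2plane(*a).round(4))
P("top",220+297/5,150+230/5,.148);P("side",205+242/5,160+115/5,.148)
P("top",220+330/5,150+280/5,.149)
P("side",205+211/5,160+135/5,.149)
print("corners z=.024")
c=[(258,80),(497,237),(303,492),(77,335)]
q=[px2plane("top",220+x/5,150+y/5,.024) for x,y in c];print(np.round(q,4),np.mean(q,0))
P("top",344,250,.11);P("side",219,247,.11)
P("top",213,148,.085);P("side",285,162,.085)
P("top",334,171,.015);P("top",280,115,.015)
from scipy.spatial.transform import Rotation as R
s=ctrl.observe();print(R.from_rotvec(s['tcp_rot']).as_matrix().round(3))
E
```

```text
('top', 279.4, 196.0, 0.148) [0.5538 0.0244 0.148 ]
('side', 253.4, 183.0, 0.148) [0.5546 0.0254 0.148 ]
('top', 286.0, 206.0, 0.149) [0.5342 0.0104 0.149 ]
('side', 247.2, 187.0, 0.149) [0.5385 0.0135 0.149 ]
corners z=.024
[[ 0.6475  0.0396  0.024 ]
 [ 0.5796 -0.0739  0.024 ]
 [ 0.4583  0.0097  0.024 ]
 [ 0.523   0.1157  0.024 ]] [0.55208267 0.02277763 0.024     ]
('top', 344, 250, 0.11) [ 0.4572 -0.114   0.11  ]
('side', 219, 247, 0.11) [ 0.4595 -0.1158  0.11  ]
('top', 213, 148, 0.085) [0.6644 0.172  0.085 ]
('side', 285, 162, 0.085) [0.6621 0.164  0.085 ]
('top', 334, 171, 0.015) [ 0.6465 -0.1077  0.015 ]
('top', 280, 115, 0.015) [0.7781 0.0255 0.015 ]
[[-0.911 -0.001  0.412]
 [-0.412  0.002 -0.911]
 [-0.    -1.    -0.002]]
```

Both cameras agree on the ring axis at about (0.554, 0.025), and the measured plinth and bystanders fit their given sizes. I'll move there at the current height and turn CCW on the way, to leave wrist range for the clockwise turn.

```bash
python3 -m pendant '{"travel":[[0.43,1,0.1],[0.43,1,0.1],[0.43,1,0.1],[0.43,1,0.1],[0.43,1,0.1]],"delta_rot":[[0,0,0.5],[0,0,0.5],[0,0,0.5],[0,0,0.5],[0,0,0.5]]}' 1 8; python3 -c "
from cell import ctrl;print(ctrl.observe()['joint_positions'].round(3))"
```

```text
t: 0.65
ee_pos: [0.3197, -0.5123, 0.2442]
tcp_rot: [-0.729, 1.768, -1.756]
wrist_force: [0.9, 0.2, -0.2]
grip_width: 0.0882
[-1.053e+00  1.310e-01  1.751e+00 -1.000e-03  1.266e+00 -2.650e-01]
```

```bash
R='';python3 -m pendant '{"travel":[[0.43,1,0],[0.43,1,0],[0.43,1,0],[0.43,1,0],[0.43,1,0]],"delta_rot":[[0,0,0.5],[0,0,0.5],[0,0,0.5],[0,0,0.5],[0,0,0.5]]}'
python3 -m pendant '{"travel":[[0.43,1,0],[0.43,1,0],[0.43,1,0],[0.43,1,0],[0.43,1,0]],"delta_rot":[[0,0,0.5],[0,0,0.5],[0,0,0.5],[0,0,0.5],[0,0,0.5]]}'
python3 -m pendant '{"travel":[[0.43,1,0],[0.43,1,0],[0.43,1,0],[0.43,1,0],[0.43,1,0]],"delta_rot":[[0,0,0.5],[0,0,0.5],[0,0,0.5],[0,0,0.5],[0,0,0.5]]}'
python3 -m pendant '{"travel":[[0.43,1,0],[0.43,1,0],[0.43,1,0],[0.43,1,0],[0.43,1,0]],"delta_rot":[[0,0,0.5],[0,0,0.5],[0,0,0.5],[0,0,0.5],[0,0,0.5]]}'
 python3 -c "
from cell import ctrl;print(ctrl.observe()['joint_positions'].round(3))"
```

```text
t: 1.15
ee_pos: [0.3634, -0.407, 0.2427]
tcp_rot: [-0.981, 1.523, -1.508]
wrist_force: [0.4, -0.7, -0.2]
grip_width: 0.0882
t: 1.65
ee_pos: [0.4067, -0.3017, 0.241]
tcp_rot: [-1.185, 1.264, -1.246]
wrist_force: [-0.2, 1.5, -0.0]
grip_width: 0.0881
t: 2.15
ee_pos: [0.4499, -0.1966, 0.2396]
tcp_rot: [-1.345, 0.994, -0.975]
wrist_force: [-0.1, -0.3, -0.4]
grip_width: 0.0879
t: 2.65
ee_pos: [0.493, -0.0917, 0.2382]
tcp_rot: [-1.463, 0.716, -0.697]
wrist_force: [0.2, 0.4, -0.3]
grip_width: 0.0885
[-0.229 -0.058  1.958 -0.008  1.255 -0.893]
```

```bash
python3 -m pendant '{"travel":[[0.5,0.95,0],[0.5,0.95,0],[0.5,0.95,0],[0.5,0.95,0],[0.5,0.95,0]],"delta_rot":[[0,0,0],[0,0,0],[0,0,0],[0,0,0],[0,0,0]]}'
python3 -m pendant '{"travel":[[0,0.5,0],[0,0,0]],"delta_rot":[[0,0,0],[0,0,0]]}'
python3 - <<'E'
from h import *
import cv2
from scipy.spatial.transform import Rotation as R
s=ctrl.observe();print(s['ee_pos'].round(4),s['joint_positions'].round(3),s['wrist_torque']);print(R.from_rotvec(s['tcp_rot']).as_matrix().round(4))
im=ctrl.camera("wrist");cv2.imwrite("pics/w1.png",cv2.resize(im[:,:,::-1],None,fx=1.5,fy=1.5))
im=ctrl.camera("top");cv2.imwrite("pics/t1.png",cv2.resize(im[:,:,::-1],None,fx=1.5,fy=1.5))
E
```

```text
t: 3.15
ee_pos: [0.5431, 0.008, 0.2367]
tcp_rot: [-1.465, 0.716, -0.693]
wrist_force: [0.4, -0.0, 0.6]
grip_width: 0.088
t: 3.35
ee_pos: [0.5432, 0.0203, 0.2359]
tcp_rot: [-1.466, 0.715, -0.69]
wrist_force: [0.4, -0.0, 0.4]
grip_width: 0.0878
[0.5432 0.0203 0.2359] [-0.006  0.03   1.876 -0.004  1.255 -0.677] [-0.00731647 -0.20633437  0.07935893]
[[ 0.6227 -0.0189  0.7823]
 [-0.7824 -0.0035  0.6227]
 [-0.009  -0.9998 -0.017 ]]
```

View pics/w1.png

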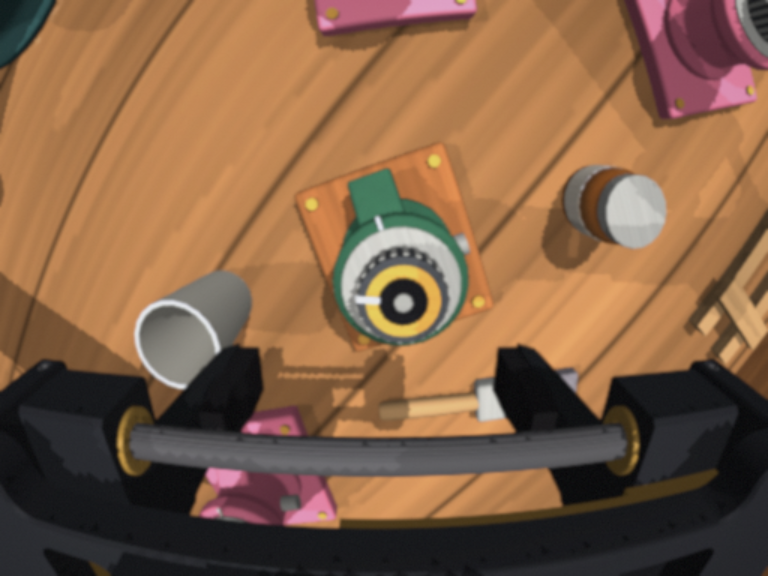

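View pics/t1.png

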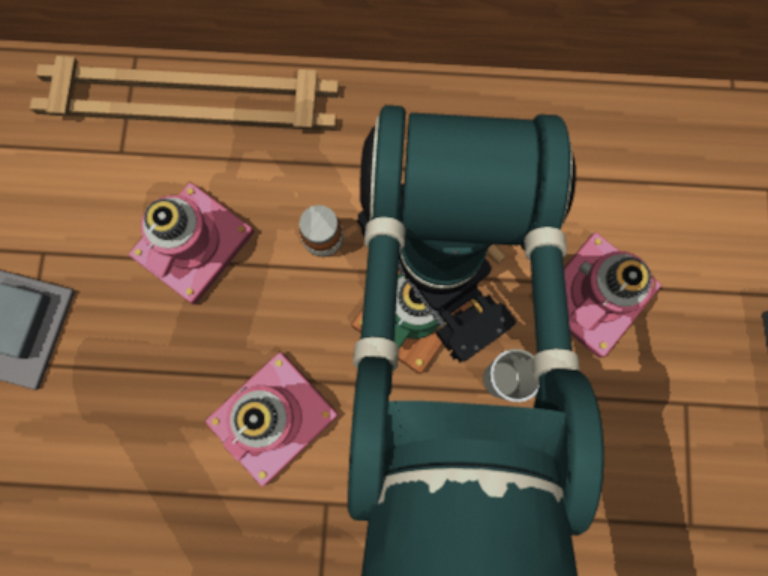

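The wrist view shows the ring centre at (402,302) and the mark at about (368,299), in 1.5x pixels. I'll refine the centre from these and correct the 1° tilt.

```bash
python3 - <<'E'
from h import *
c=px2plane("wrist",402/1.5,302/1.5,.148);print(c,px2plane("wrist",368/1.5,299/1.5,.149)-c)
E
python3 -m pendant '{"travel":[[0.25,0.12,-1],[0.25,0.12,-1],[0,0,0]],"delta_rot":[[0.03,-0.13,0],[0,0,0],[0,0,0]]}'
python3 - <<'E'
from h import *
import cv2
from scipy.spatial.transform import Rotation as R
s=ctrl.observe();print(s['ee_pos'].round(4),s['wrist_torque']);print(R.from_rotvec(s['tcp_rot']).as_matrix().round(4))
im=ctrl.camera("wrist");np.save("w2cal.npy",ctrl.calibration("wrist"),allow_pickle=True)
cv2.imwrite("pics/w2.png",cv2.resize(im[100:320,120:400,::-1],None,fx=2.5,fy=2.5,interpolation=cv2.INTER_CUBIC))
E
```

```text
[0.55448263 0.02482405 0.148     ] [-0.01594009 -0.01011488  0.001     ]
t: 3.75
ee_pos: [0.5528, 0.0212, 0.1963]
tcp_rot: [-1.454, 0.702, -0.706]
wrist_force: [-0.4, -0.7, 0.3]
grip_width: 0.0882
[0.5528 0.0212 0.1963] [-0.00215065 -0.14228236 -0.01056223]
[[ 0.6201  0.0024  0.7846]
 [-0.7846 -0.0011  0.6201]
 [ 0.0024 -1.      0.0012]]
```

View pics/w2.png

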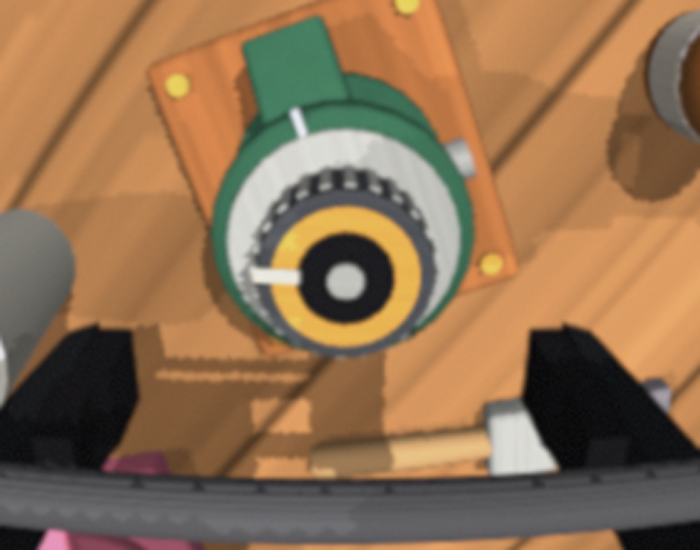

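```bash
cat >> h.py <<'E'
def ang(cx,cy,mx,my,z=.148):
    c=px2plane("wrist",cx,cy,z);m=px2plane("wrist",mx,my,z+.001);d=(m-c)[:2]
    return c.round(4),(np.hypot(*d)*1e3).round(1),np.degrees(np.arctan2(d[1],d[0])).round(1)
E
python3 - <<'E'
from h import *
print(ang(120+346/2.5,100+277/2.5,120+275/2.5,100+275/2.5))
print(px2plane("wrist",120+298/2.5,100+122/2.5,.12))
E
```

```text
(array([0.5556, 0.0265, 0.148 ]), np.float64(19.9), np.float64(-144.6))
[0.52030957 0.04851975 0.12      ]
```

```bash
python3 -m pendant '{"travel":[[0.11,0.22,-0.9],[0,0,-0.9],[0,0,-0.9],[0,0,0]],"delta_rot":[[0,0,0],[0,0,0],[0,0,0],[0,0,0]]}'
python3 - <<'E'
from h import *
import cv2
from scipy.spatial.transform import Rotation as R
s=ctrl.observe();print(s['ee_pos'].round(4),s['wrist_torque']);print(R.from_rotvec(s['tcp_rot']).as_matrix().round(4))
im=ctrl.camera("wrist");im2=ctrl.camera("side")
cv2.imwrite("pics/w3.png",cv2.resize(im[100:320,120:400,::-1],None,fx=2.5,fy=2.5,interpolation=cv2.INTER_CUBIC))
cv2.imwrite("pics/s3.png",cv2.resize(im2[130:260,180:330,::-1],None,fx=4,fy=4,interpolation=cv2.INTER_CUBIC))
E
```

```text
t: 4.2
ee_pos: [0.5574, 0.0225, 0.1482]
tcp_rot: [-1.45, 0.697, -0.715]
wrist_force: [-0.3, 0.9, -0.3]
grip_width: 0.0879
[0.5574 0.0225 0.1482] [-0.02273754 -0.10767966 -0.01933899]
[[ 0.6176  0.0109  0.7864]
 [-0.7865 -0.0024  0.6176]
 [ 0.0086 -0.9999  0.0071]]
```

View pics/w3.png

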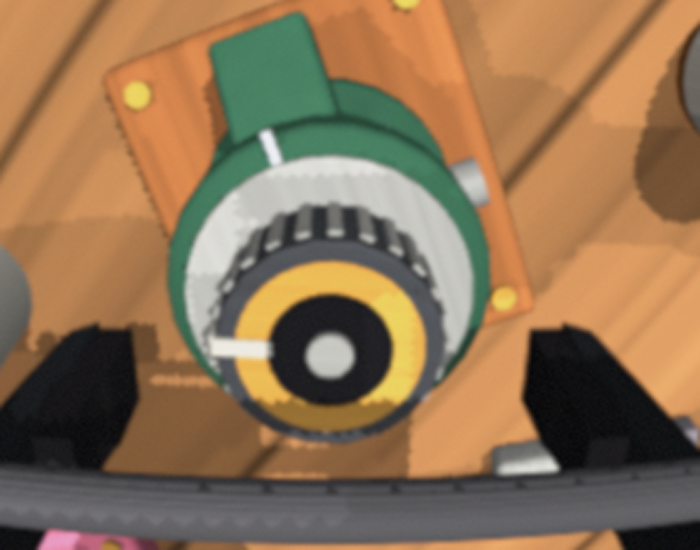

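View pics/s3.png

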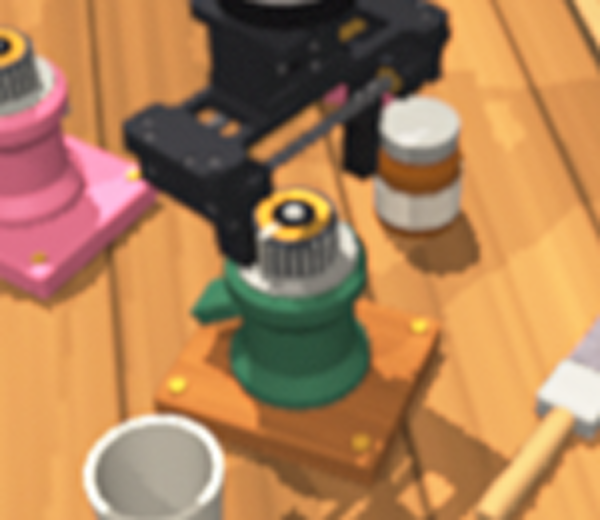

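```bash
python3 - <<'E'
from h import *
print(ang(120+330/2.5,100+350/2.5,120+242/2.5,100+347/2.5))
E
```

```text
(array([0.5575, 0.026 , 0.148 ]), np.float64(19.5), np.float64(-145.5))
```

```bash
python3 -m pendant '{"travel":[[-0.1,0.15,-0.3],[0,0,-0.3],[0,0,-0.3],[0,0,0]],"delta_rot":[[0.02,0.08,0],[0,0,0],[0,0,0],[0,0,0]]}'
cat > st.py <<'E'
from h import *
from scipy.spatial.transform import Rotation as R
s=ctrl.observe();M=R.from_rotvec(s['tcp_rot']).as_matrix()
print("t",round(s['t'],2),s['ee_pos'].round(4),"F",s['wrist_force'].round(2),"T",s['wrist_torque'].round(3),"w",round(s['grip_width'],4),"j6",s['joint_positions'][5].round(3),"eff6",s['effort'][5].round(3),"yaw",np.degrees(np.arctan2(M[1,2],M[0,2])).round(2),"y",M[:,1].round(4))
E
python3 st.py;python3 st.py
```

```text
t: 4.7
ee_pos: [0.56, 0.0254, 0.1361]
tcp_rot: [-1.447, 0.699, -0.714]
wrist_force: [-0.4, 0.8, -0.0]
grip_width: 0.088
t 4.7 [0.56   0.0254 0.1361] F [-0.38  0.8  -0.05] T [ 0.01  -0.097 -0.061] w 0.088 j6 -0.665 eff6 0.002 yaw 38.12 y [ 1.060e-02  7.000e-04 -9.999e-01]
t 4.7 [0.56   0.0254 0.1361] F [-0.38  0.8  -0.05] T [ 0.01  -0.097 -0.061] w 0.088 j6 -0.665 eff6 0.002 yaw 38.12 y [ 1.060e-02  7.000e-04 -9.999e-01]
```

```bash
python3 -m pendant '{"travel":[[-0.25,0,-0.2],[-0.1,0,-0.2],[0,0,0]],"delta_rot":[[0,0.1,0],[0,0,0],[0,0,0]]}'
python3 st.py; python3 -m pendant '{"travel":[[0,0,0]],"delta_rot":[[0,0,0]]}';python3 st.py
```

```text
t: 5.0
ee_pos: [0.5523, 0.0255, 0.1274]
tcp_rot: [-1.454, 0.711, -0.703]
wrist_force: [0.7, 0.2, -0.1]
grip_width: 0.0882
t 5.0 [0.5523 0.0255 0.1274] F [ 0.72  0.17 -0.15] T [-0.046 -0.125  0.035] w 0.0882 j6 -0.665 eff6 0.0 yaw 38.13 y [-4.9e-03  6.0e-04 -1.0e+00]
t: 5.1
ee_pos: [0.5522, 0.0256, 0.1273]
tcp_rot: [-1.455, 0.711, -0.703]
wrist_force: [0.8, 0.1, 0.1]
grip_width: 0.0881
t 5.1 [0.5522 0.0256 0.1273] F [0.78 0.12 0.08] T [-0.008 -0.096 -0.024] w 0.0881 j6 -0.665 eff6 -0.001 yaw 38.13 y [-5.2e-03  6.0e-04 -1.0e+00]
```

```bash
python3 -m pendant '{"travel":[[0.16,0,0],[0,0,0]],"delta_rot":[[0,-0.04,0],[0,0,0]]}'
python3 st.py
python3 - <<'E'
from h import *
import cv2
im=ctrl.camera("wrist")
cv2.imwrite("pics/w4.png",cv2.resize(im[100:320,120:400,::-1],None,fx=2.5,fy=2.5,interpolation=cv2.INTER_CUBIC))
E
```

```text
t: 5.3
ee_pos: [0.5557, 0.0256, 0.1274]
tcp_rot: [-1.452, 0.706, -0.707]
wrist_force: [0.0, -0.3, -0.3]
grip_width: 0.0881
t 5.3 [0.5557 0.0256 0.1274] F [ 0.05 -0.29 -0.28] T [-0.031 -0.151 -0.016] w 0.0881 j6 -0.665 eff6 0.0 yaw 38.14 y [ 1.1e-03  6.0e-04 -1.0e+00]
```

View pics/w4.png

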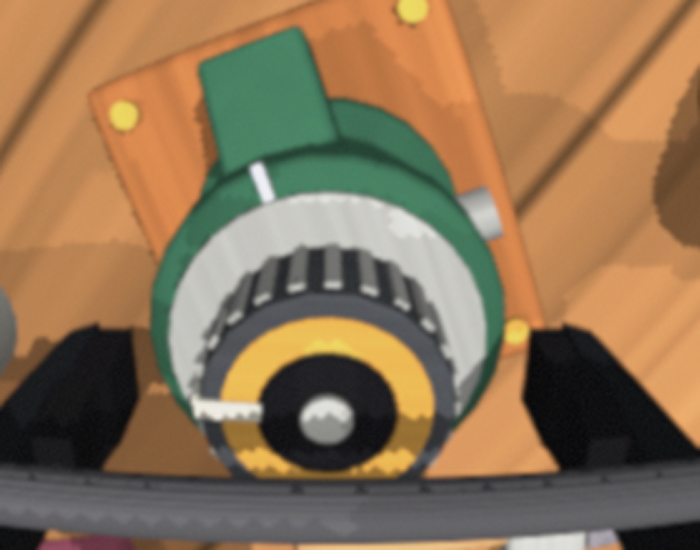

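```bash
python3 - <<'E'
from h import *
print(ang(120+328/2.5,100+411/2.5,120+226/2.5,100+409/2.5))
E
python3 -m pendant '{"travel":[[0,0,0],[0,0,0],[0,0,0],[0,0,0],[0,0,0]],"delta_rot":[[0,0,0],[0,0,0],[0,0,0],[0,0,0],[0,0,0]]}' 0 8
python3 st.py
```

```text
(array([0.5541, 0.0275, 0.148 ]), np.float64(19.8), np.float64(-144.3))
t: 5.85
ee_pos: [0.5552, 0.0251, 0.1277]
tcp_rot: [-1.453, 0.706, -0.706]
wrist_force: [-0.3, -0.4, 3.2]
grip_width: 0.0521
t 5.85 [0.5552 0.0251 0.1277] F [-0.26 -0.4   3.17] T [ 0.024 -0.293 -0.007] w 0.0521 j6 -0.665 eff6 0.043 yaw 38.16 y [-1.e-04 -4.e-04 -1.e+00]
```

Gripped at 52.1 mm, which matches the ring. I'll turn clockwise in small steps while watching j6 effort and wrist moment.

```bash
python3 -m pendant '{"travel":[[0,0,0],[0,0,0]],"delta_rot":[[0,0,-0.25],[0,0,-0.25]]}'|head -0
python3 st.py
python3 -m pendant '{"travel":[[0,0,0],[0,0,0]],"delta_rot":[[0,0,-0.25],[0,0,-0.25]]}'|head -0
python3 st.py
python3 -m pendant '{"travel":[[0,0,0],[0,0,0]],"delta_rot":[[0,0,-0.25],[0,0,-0.25]]}'|head -0
python3 st.py
```

```text
t 6.05 [0.5552 0.0251 0.1277] F [ 1.07  0.2  -0.68] T [ 0.006 -0.113  0.088] w 0.0515 j6 -0.593 eff6 -0.326 yaw 34.05 y [-1.e-04 -4.e-04 -1.e+00]
t 6.25 [0.5551 0.025  0.1277] F [ 0.25 -0.53  0.31] T [-0.013 -0.112  0.042] w 0.0517 j6 -0.521 eff6 -0.343 yaw 29.88 y [-1.e-04 -5.e-04 -1.e+00]
t 6.45 [0.5551 0.025  0.1277] F [-0.14 -0.14  0.74] T [-0.023 -0.062  0.163] w 0.0516 j6 -0.448 eff6 -0.238 yaw 25.74 y [-2.e-04 -5.e-04 -1.e+00]Exception ignored on flushing sys.stdout:
BrokenPipeError: [Errno 32] Broken pipe
Exception ignored on flushing sys.stdout:
BrokenPipeError: [Errno 32] Broken pipe
Exception ignored on flushing sys.stdout:
BrokenPipeError: [Errno 32] Broken pipe
```

```bash
cat > pic.py <<'E'
import sys
from h import *
import cv2
im=ctrl.camera("wrist");
cv2.imwrite(f"pics/{sys.argv[1]}.png",cv2.resize(im[100:320,120:400,::-1],None,fx=2.5,fy=2.5,interpolation=cv2.INTER_CUBIC))
E
python3 pic.py w5;python3 st.py
```

```text
t 6.5 [0.5551 0.025  0.1277] F [ 0.61 -0.41  0.66] T [-0.048 -0.095  0.043] w 0.0518 j6 -0.447 eff6 0.064 yaw 25.66 y [-2.e-04 -6.e-04 -1.e+00]
```

View pics/w5.png

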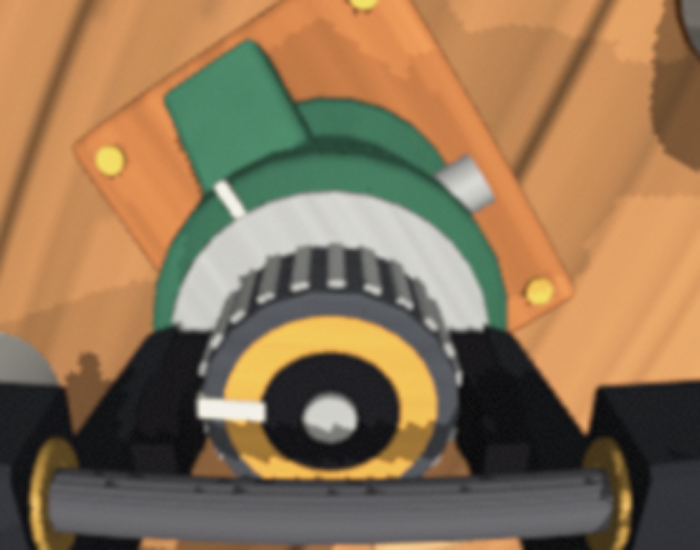

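The ring follows the grip: the mark has stayed at about (230,410) in the hand's view. The ring started in a click at yaw 38.1, so touch must fall at 38.1 − 15n (8.1, −6.9, −21.9…). I'll step gently through those angles.

```bash
python3 -m pendant '{"travel":[[0,0,0],[0,0,0],[0,0,0],[0,0,0],[0,0,0]],"delta_rot":[[0,0,-0.25],[0,0,-0.25],[0,0,-0.25],[0,0,-0.25],[0,0,-0.25]]}'>/dev/null
python3 st.py
for i in 1;do python3 -m pendant '{"travel":[[0,0,0],[0,0,0]],"delta_rot":[[0,0,-0.12],[0,0,-0.12]]}'>/dev/null;python3 st.py;done
python3 -m pendant '{"travel":[[0,0,0],[0,0,0]],"delta_rot":[[0,0,-0.12],[0,0,-0.12]]}'>/dev/null;python3 st.py
python3 -m pendant '{"travel":[[0,0,0]],"delta_rot":[[0,0,-0.12]]}'>/dev/null;python3 st.py
python3 -m pendant '{"travel":[[0,0,0]],"delta_rot":[[0,0,-0.12]]}'>/dev/null;python3 st.py
```

```text
t 7.0 [0.5549 0.0249 0.1277] F [ 0.81  0.11 -1.09] T [-0.022 -0.108 -0.011] w 0.0517 j6 -0.27 eff6 -0.388 yaw 15.51 y [-4.e-04 -8.e-04 -1.e+00]
t 7.2 [0.5549 0.0249 0.1277] F [-0.74  0.11  0.76] T [-0.006 -0.124  0.019] w 0.0521 j6 -0.236 eff6 -0.128 yaw 13.54 y [-4.e-04 -7.e-04 -1.e+00]
t 7.4 [0.5548 0.0249 0.1277] F [-0.22  0.36 -0.25] T [ 0.009 -0.082  0.147] w 0.0515 j6 -0.201 eff6 -0.068 yaw 11.55 y [-6.e-04 -8.e-04 -1.e+00]
t 7.5 [0.5548 0.0249 0.1277] F [-0.69 -0.46  0.19] T [ 0.01  -0.154  0.135] w 0.0517 j6 -0.183 eff6 -0.065 yaw 10.53 y [-6.e-04 -8.e-04 -1.e+00]
t 7.6 [0.5548 0.0249 0.1277] F [-0.92 -1.04 -0.81] T [ 0.015 -0.039  0.15 ] w 0.0519 j6 -0.165 eff6 -0.034 yaw 9.5 y [-6.e-04 -8.e-04 -1.e+00]
```

```bash

python3 -m pendant '{"travel":[[0,0,0]],"delta_rot":[[0,0,-0.1]]}'>/dev/null;python3 st.py
python3 -m pendant '{"travel":[[0,0,0]],"delta_rot":[[0,0,-0.1]]}'>/dev/null;python3 st.py
python3 -m pendant '{"travel":[[0,0,0]],"delta_rot":[[0,0,0]]}'>/dev/null;python3 st.py;python3 pic.py w6
```

```text
t 7.7 [0.5548 0.0249 0.1277] F [-0.6  -0.1   0.69] T [-0.075 -0.101  0.167] w 0.052 j6 -0.15 eff6 0.029 yaw 8.64 y [-7.e-04 -9.e-04 -1.e+00]
t 7.8 [0.5548 0.0249 0.1277] F [-0.38 -0.08  0.24] T [-0.059 -0.043  0.024] w 0.0514 j6 -0.135 eff6 -0.091 yaw 7.77 y [-8.e-04 -9.e-04 -1.e+00]
t 7.9 [0.5548 0.0249 0.1277] F [-0.39 -0.28  0.45] T [-0.087 -0.092 -0.036] w 0.0521 j6 -0.134 eff6 0.046 yaw 7.72 y [-8.e-04 -9.e-04 -1.e+00]
```

View pics/w6.png

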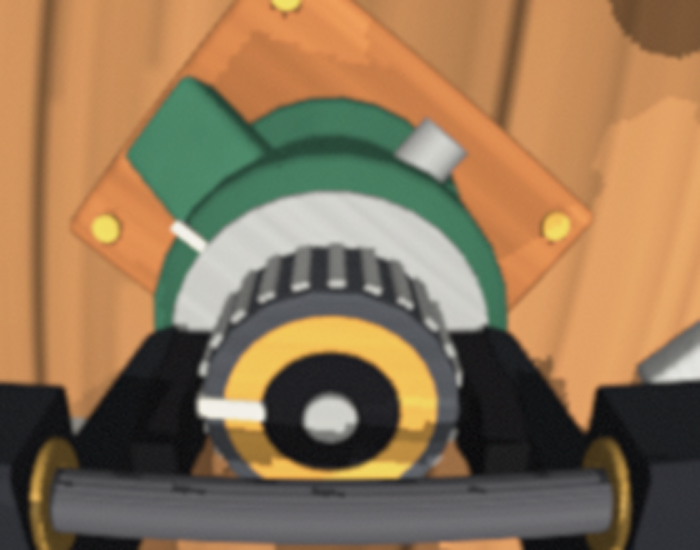

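```bash

python3 -m pendant '{"travel":[[0,0,0],[0,0,0]],"delta_rot":[[0,0,-0.12],[0,0,-0.12]]}'>/dev/null;python3 st.py
python3 -m pendant '{"travel":[[0,0,0],[0,0,0]],"delta_rot":[[0,0,-0.12],[0,0,-0.12]]}'>/dev/null;python3 st.py
python3 -m pendant '{"travel":[[0,0,0],[0,0,0]],"delta_rot":[[0,0,-0.12],[0,0,-0.12]]}'>/dev/null;python3 st.py
python3 -m pendant '{"travel":[[0,0,0],[0,0,0]],"delta_rot":[[0,0,-0.12],[0,0,-0.12]]}'>/dev/null;python3 st.py
python3 -m pendant '{"travel":[[0,0,0],[0,0,0]],"delta_rot":[[0,0,-0.12],[0,0,-0.12]]}'>/dev/null;python3 st.py
python3 -m pendant '{"travel":[[0,0,0]],"delta_rot":[[0,0,-0.12]]}'>/dev/null;python3 st.py
python3 -m pendant '{"travel":[[0,0,0]],"delta_rot":[[0,0,-0.12]]}'>/dev/null;python3 st.py
python3 -m pendant '{"travel":[[0,0,0]],"delta_rot":[[0,0,-0.12]]}'>/dev/null;python3 st.py
```

```text
t 8.15 [0.5547 0.0249 0.1277] F [-0.69  0.72  0.04] T [ 0.015 -0.098  0.093] w 0.0515 j6 -0.098 eff6 -0.129 yaw 5.69 y [-8.e-04 -7.e-04 -1.e+00]
t 8.35 [0.5547 0.0249 0.1277] F [-0.67  0.19  0.2 ] T [-0.072 -0.09  -0.03 ] w 0.0519 j6 -0.062 eff6 -0.209 yaw 3.59 y [-9.e-04 -8.e-04 -1.e+00]
t 8.55 [0.5547 0.0249 0.1277] F [-0.65 -0.17  0.19] T [-0.146 -0.075 -0.061] w 0.0514 j6 -0.025 eff6 -0.172 yaw 1.48 y [-1.e-03 -7.e-04 -1.e+00]
t 8.75 [0.5546 0.0249 0.1277] F [-0.94 -0.76  0.46] T [-0.055 -0.113  0.079] w 0.0519 j6 0.011 eff6 -0.162 yaw -0.62 y [-1.1e-03 -6.0e-04 -1.0e+00]
t 8.95 [0.5546 0.0249 0.1277] F [-0.54 -0.81  0.25] T [-0.05  -0.024  0.074] w 0.0518 j6 0.048 eff6 -0.092 yaw -2.69 y [-1.2e-03 -6.0e-04 -1.0e+00]
t 9.05 [0.5546 0.0249 0.1277] F [-1.13 -0.12  0.66] T [-0.039  0.001  0.128] w 0.0518 j6 0.066 eff6 -0.048 yaw -3.73 y [-1.2e-03 -6.0e-04 -1.0e+00]
t 9.15 [0.5546 0.0249 0.1277] F [-0.08  0.69  1.33] T [-0.036 -0.012  0.133] w 0.0517 j6 0.084 eff6 -0.012 yaw -4.76 y [-1.3e-03 -7.0e-04 -1.0e+00]
t 9.25 [0.5546 0.0249 0.1277] F [0.21 0.24 1.09] T [-0.063 -0.018  0.081] w 0.052 j6 0.102 eff6 -0.097 yaw -5.81 y [-1.3e-03 -7.0e-04 -1.0e+00]
```

```bash

python3 -m pendant '{"travel":[[0,0,0]],"delta_rot":[[0,0,-0.12]]}'>/dev/null;python3 st.py
python3 -m pendant '{"travel":[[0,0,0]],"delta_rot":[[0,0,-0.12]]}'>/dev/null;python3 st.py
python3 -m pendant '{"travel":[[0,0,0],[0,0,0]],"delta_rot":[[0,0,-0.12],[0,0,-0.12]]}'>/dev/null;python3 st.py
python3 -m pendant '{"travel":[[0,0,0],[0,0,0]],"delta_rot":[[0,0,-0.12],[0,0,-0.12]]}'>/dev/null;python3 st.py
python3 -m pendant '{"travel":[[0,0,0],[0,0,0]],"delta_rot":[[0,0,-0.12],[0,0,-0.12]]}'>/dev/null;python3 st.py
python3 -m pendant '{"travel":[[0,0,0]],"delta_rot":[[0,0,-0.12]]}'>/dev/null;python3 st.py
python3 -m pendant '{"travel":[[0,0,0]],"delta_rot":[[0,0,-0.12]]}'>/dev/null;python3 st.py
python3 -m pendant '{"travel":[[0,0,0]],"delta_rot":[[0,0,-0.12]]}'>/dev/null;python3 st.py
```

```text
t 9.35 [0.5545 0.0249 0.1277] F [-0.59 -0.29  0.95] T [-0.056 -0.007  0.079] w 0.0519 j6 0.12 eff6 -0.072 yaw -6.85 y [-1.4e-03 -7.0e-04 -1.0e+00]
t 9.45 [0.5545 0.0249 0.1277] F [-0.61  0.8   0.94] T [-0.033 -0.004  0.144] w 0.0516 j6 0.139 eff6 -0.053 yaw -7.9 y [-1.5e-03 -7.0e-04 -1.0e+00]
t 9.65 [0.5545 0.0249 0.1277] F [-0.59 -0.04  0.13] T [-0.058 -0.091 -0.021] w 0.0515 j6 0.175 eff6 -0.17 yaw -10.01 y [-1.6e-03 -6.0e-04 -1.0e+00]
t 9.85 [0.5544 0.0249 0.1277] F [-1.55 -0.93  1.07] T [-0.074 -0.024  0.028] w 0.0515 j6 0.212 eff6 -0.169 yaw -12.12 y [-1.7e-03 -4.0e-04 -1.0e+00]
t 10.05 [0.5544 0.0249 0.1277] F [-1.1   0.57  0.55] T [-0.066 -0.069  0.021] w 0.0516 j6 0.249 eff6 -0.191 yaw -14.23 y [-1.7e-03 -3.0e-04 -1.0e+00]
t 10.15 [0.5544 0.0249 0.1277] F [-0.06 -0.98  0.15] T [-0.116  0.044 -0.041] w 0.0518 j6 0.267 eff6 -0.163 yaw -15.27 y [-1.8e-03 -3.0e-04 -1.0e+00]
t 10.25 [0.5544 0.0249 0.1277] F [-1.15  0.24  0.1 ] T [-0.046 -0.014  0.019] w 0.0514 j6 0.285 eff6 -0.141 yaw -16.32 y [-1.8e-03 -2.0e-04 -1.0e+00]
t 10.35 [0.5544 0.0249 0.1277] F [-0.58 -0.23  0.74] T [-0.056  0.019  0.125] w 0.052 j6 0.303 eff6 -0.09 yaw -17.36 y [-1.8e-03 -2.0e-04 -1.0e+00]
```

```bash

python3 -m pendant '{"travel":[[0,0,0]],"delta_rot":[[0,0,-0.12]]}'>/dev/null;python3 st.py
python3 -m pendant '{"travel":[[0,0,0]],"delta_rot":[[0,0,-0.12]]}'>/dev/null;python3 st.py
python3 -m pendant '{"travel":[[0,0,0]],"delta_rot":[[0,0,-0.12]]}'>/dev/null;python3 st.py
python3 -m pendant '{"travel":[[0,0,0]],"delta_rot":[[0,0,-0.12]]}'>/dev/null;python3 st.py
python3 -m pendant '{"travel":[[0,0,0]],"delta_rot":[[0,0,-0.12]]}'>/dev/null;python3 st.py
python3 -m pendant '{"travel":[[0,0,0]],"delta_rot":[[0,0,-0.12]]}'>/dev/null;python3 st.py;python3 pic.py w7
```

```text
t 10.45 [0.5544 0.0249 0.1277] F [0.25 0.79 0.28] T [-0.08  -0.009  0.173] w 0.0516 j6 0.321 eff6 -0.044 yaw -18.39 y [-1.9e-03 -2.0e-04 -1.0e+00]
t 10.55 [0.5543 0.0249 0.1277] F [-1.65  0.07  0.61] T [-0.13   0.057  0.14 ] w 0.0516 j6 0.339 eff6 -0.082 yaw -19.43 y [-1.9e-03 -2.0e-04 -1.0e+00]
t 10.65 [0.5543 0.025  0.1277] F [-1.37  0.4   1.13] T [-0.074 -0.018  0.127] w 0.0514 j6 0.358 eff6 -0.051 yaw -20.47 y [-1.9e-03 -2.0e-04 -1.0e+00]
t 10.75 [0.5543 0.025  0.1277] F [-0.95  0.65  0.72] T [-0.073  0.039  0.16 ] w 0.0516 j6 0.376 eff6 -0.025 yaw -21.5 y [-2.e-03 -2.e-04 -1.e+00]
t 10.85 [0.5543 0.025  0.1277] F [-1.04 -0.19  0.41] T [-0.147 -0.029  0.126] w 0.0519 j6 0.394 eff6 -0.094 yaw -22.55 y [-2.1e-03 -2.0e-04 -1.0e+00]
t 10.95 [0.5542 0.025  0.1277] F [-1.38 -0.11  0.56] T [-0.083  0.011  0.038] w 0.0516 j6 0.412 eff6 -0.164 yaw -23.6 y [-2.2e-03 -2.0e-04 -1.0e+00]
```

View pics/w7.png

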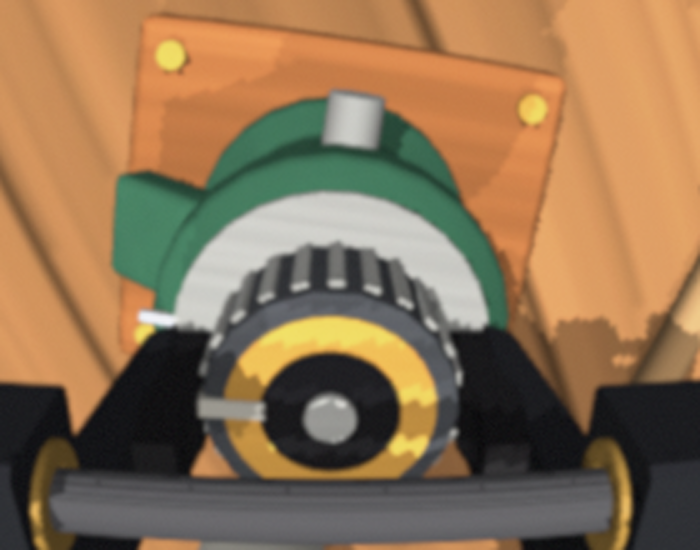

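```bash

python3 -m pendant '{"travel":[[0,0,0],[0,0,0],[0,0,0],[0,0,0],[0,0,0]],"delta_rot":[[0,0,-0.12],[0,0,-0.12],[0,0,-0.12],[0,0,-0.12],[0,0,-0.12]]}'>/dev/null;python3 st.py
python3 -m pendant '{"travel":[[0,0,0],[0,0,0]],"delta_rot":[[0,0,-0.12],[0,0,-0.12]]}'>/dev/null;python3 st.py
python3 -m pendant '{"travel":[[0,0,0]],"delta_rot":[[0,0,-0.12]]}'>/dev/null;python3 st.py
python3 -m pendant '{"travel":[[0,0,0]],"delta_rot":[[0,0,-0.12]]}'>/dev/null;python3 st.py
python3 -m pendant '{"travel":[[0,0,0]],"delta_rot":[[0,0,-0.12]]}'>/dev/null;python3 st.py
python3 -m pendant '{"travel":[[0,0,0]],"delta_rot":[[0,0,-0.12]]}'>/dev/null;python3 st.py
python3 -m pendant '{"travel":[[0,0,0]],"delta_rot":[[0,0,-0.12]]}'>/dev/null;python3 st.py
python3 -m pendant '{"travel":[[0,0,0]],"delta_rot":[[0,0,-0.12]]}'>/dev/null;python3 st.py
```

```text
t 11.5 [0.5542 0.025  0.1277] F [-0.47  0.12  1.21] T [-0.083  0.047  0.03 ] w 0.0518 j6 0.504 eff6 -0.179 yaw -28.88 y [-2.3e-03  2.0e-04 -1.0e+00]
t 11.7 [0.5542 0.025  0.1277] F [-1.32  0.58  0.5 ] T [-0.059  0.026  0.013] w 0.0513 j6 0.54 eff6 -0.146 yaw -30.98 y [-2.3e-03  4.0e-04 -1.0e+00]
t 11.8 [0.5542 0.025  0.1277] F [-0.61  0.51  1.13] T [-0.106  0.09   0.06 ] w 0.0517 j6 0.559 eff6 -0.114 yaw -32.02 y [-2.3e-03  4.0e-04 -1.0e+00]
t 11.9 [0.5541 0.025  0.1277] F [-0.46 -0.02  0.5 ] T [-0.111  0.047  0.158] w 0.0517 j6 0.577 eff6 -0.069 yaw -33.06 y [-2.3e-03  5.0e-04 -1.0e+00]
t 12.0 [0.5541 0.025  0.1277] F [-2.34  0.24  1.74] T [-0.038  0.035  0.185] w 0.0517 j6 0.595 eff6 -0.027 yaw -34.09 y [-2.3e-03  5.0e-04 -1.0e+00]
t 12.1 [0.5541 0.025  0.1277] F [-1.13  0.18  0.39] T [-0.131  0.055  0.128] w 0.052 j6 0.613 eff6 -0.078 yaw -35.12 y [-2.4e-03  4.0e-04 -1.0e+00]
t 12.2 [0.5541 0.0251 0.1277] F [-1.35  0.75  1.22] T [-0.076 -0.015  0.127] w 0.0516 j6 0.631 eff6 -0.075 yaw -36.17 y [-2.5e-03  5.0e-04 -1.0e+00]
t 12.3 [0.5541 0.0251 0.1277] F [-0.87  0.89  1.17] T [-0.031  0.095  0.142] w 0.0514 j6 0.649 eff6 -0.054 yaw -37.21 y [-2.5e-03  5.0e-04 -1.0e+00]
```

```bash

python3 -m pendant '{"travel":[[0,0,0],[0,0,0]],"delta_rot":[[0,0,-0.12],[0,0,-0.12]]}'>/dev/null;python3 st.py
python3 -m pendant '{"travel":[[0,0,0],[0,0,0]],"delta_rot":[[0,0,-0.12],[0,0,-0.12]]}'>/dev/null;python3 st.py
python3 -m pendant '{"travel":[[0,0,0],[0,0,0]],"delta_rot":[[0,0,-0.12],[0,0,-0.12]]}'>/dev/null;python3 st.py
python3 -m pendant '{"travel":[[0,0,0],[0,0,0]],"delta_rot":[[0,0,-0.12],[0,0,-0.12]]}'>/dev/null;python3 st.py
python3 -m pendant '{"travel":[[0,0,0]],"delta_rot":[[0,0,-0.12]]}'>/dev/null;python3 st.py
python3 -m pendant '{"travel":[[0,0,0]],"delta_rot":[[0,0,-0.12]]}'>/dev/null;python3 st.py
python3 -m pendant '{"travel":[[0,0,0]],"delta_rot":[[0,0,-0.12]]}'>/dev/null;python3 st.py
python3 -m pendant '{"travel":[[0,0,0]],"delta_rot":[[0,0,-0.12]]}'>/dev/null;python3 st.py
python3 -m pendant '{"travel":[[0,0,0]],"delta_rot":[[0,0,-0.12]]}'>/dev/null;python3 st.py
```

```text
t 12.5 [0.554  0.0251 0.1277] F [-1.45 -0.17  0.7 ] T [-0.148  0.043  0.024] w 0.0518 j6 0.686 eff6 -0.179 yaw -39.32 y [-2.5e-03  6.0e-04 -1.0e+00]
t 12.7 [0.554  0.0251 0.1277] F [-2.1   1.11  0.81] T [-0.089  0.113  0.07 ] w 0.0521 j6 0.722 eff6 -0.14 yaw -41.42 y [-2.6e-03  8.0e-04 -1.0e+00]
t 12.9 [0.554  0.0251 0.1277] F [-1.35 -0.28  1.07] T [-0.063  0.078 -0.058] w 0.0521 j6 0.759 eff6 -0.204 yaw -43.54 y [-0.0026  0.001  -1.    ]
t 13.1 [0.554  0.0251 0.1277] F [-2.1   0.95  0.73] T [-0.086  0.097  0.046] w 0.0516 j6 0.796 eff6 -0.167 yaw -45.64 y [-0.0026  0.0011 -1.    ]
t 13.2 [0.5539 0.0252 0.1277] F [-1.95  1.    0.65] T [-0.053  0.107  0.154] w 0.0513 j6 0.814 eff6 -0.112 yaw -46.68 y [-0.0026  0.0013 -1.    ]
t 13.3 [0.554  0.0252 0.1277] F [-1.05  0.04  0.9 ] T [-0.037  0.075  0.094] w 0.0514 j6 0.832 eff6 -0.083 yaw -47.71 y [-0.0025  0.0013 -1.    ]
t 13.4 [0.554  0.0252 0.1277] F [-1.2  -0.57  1.52] T [-0.036  0.091  0.179] w 0.0522 j6 0.85 eff6 -0.046 yaw -48.75 y [-0.0025  0.0013 -1.    ]
t 13.5 [0.5539 0.0252 0.1277] F [-1.34  1.29  0.57] T [0.008 0.12  0.283] w 0.0517 j6 0.868 eff6 0.043 yaw -49.78 y [-0.0025  0.0013 -1.    ]
t 13.6 [0.5539 0.0252 0.1277] F [-2.03  0.69  1.2 ] T [-0.039  0.193  0.314] w 0.0519 j6 0.886 eff6 0.121 yaw -50.8 y [-0.0026  0.0012 -1.    ]
```

Resistance has climbed to about 0.3, above the normal click level. I'll check the mark for slip.

```bash
python3 pic.py w8;python3 st.py
python3 -m pendant '{"travel":[[0,0,0]],"delta_rot":[[0,0,-0.06]]}'>/dev/null;python3 st.py
python3 -m pendant '{"travel":[[0,0,0]],"delta_rot":[[0,0,-0.06]]}'>/dev/null;python3 st.py; python3 pic.py w9;python3 st.py
```

```text
t 13.65 [0.5539 0.0252 0.1277] F [-1.74  0.29  1.05] T [-0.016  0.117  0.232] w 0.0518 j6 0.886 eff6 0.27 yaw -50.83 y [-0.0026  0.0012 -1.    ]
t 13.75 [0.5538 0.0252 0.1277] F [-1.8   0.51  0.83] T [-0.015  0.151  0.306] w 0.0514 j6 0.895 eff6 0.19 yaw -51.33 y [-0.0028  0.0011 -1.    ]
t 13.85 [0.5537 0.0251 0.1276] F [-1.23  0.61  0.86] T [-0.023  0.18   0.285] w 0.0515 j6 0.904 eff6 0.237 yaw -51.84 y [-3.e-03  9.e-04 -1.e+00]
t 13.9 [0.5538 0.0252 0.1276] F [-2.11  0.45  1.38] T [-0.038  0.245  0.232] w 0.0519 j6 0.904 eff6 0.282 yaw -51.86 y [-0.003   0.0011 -1.    ]
```

View pics/w9.png

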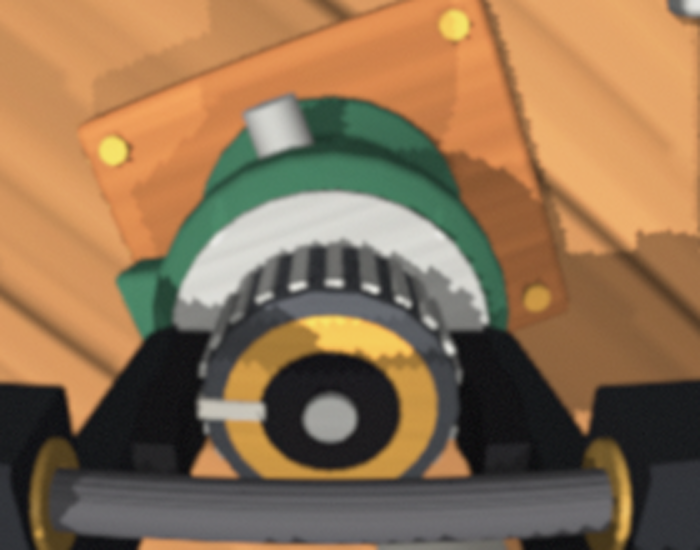

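The static load has levelled off near 0.28 N m, so the 8 N grip may be slipping. At 12 N the slip limit would be about 0.42 N m, still well under 0.6, so I'll raise the grip and confirm.

```bash

python3 -m pendant '{"travel":[[0,0,0],[0,0,0]],"delta_rot":[[0,0,0],[0,0,0]]}' 0 12 >/dev/null;python3 st.py
python3 -m pendant '{"travel":[[0,0,0]],"delta_rot":[[0,0,-0.06]]}'>/dev/null;python3 st.py
python3 -m pendant '{"travel":[[0,0,0]],"delta_rot":[[0,0,-0.06]]}'>/dev/null;python3 st.py
python3 -m pendant '{"travel":[[0,0,0]],"delta_rot":[[0,0,0]]}'>/dev/null;python3 st.py
```

```text
t 14.1 [0.5537 0.0251 0.1276] F [-0.72  0.08  1.86] T [0.052 0.153 0.288] w 0.0516 j6 0.904 eff6 0.307 yaw -51.86 y [-0.0031  0.001  -1.    ]
t 14.2 [0.5538 0.0252 0.1276] F [-2.17  0.93  1.31] T [0.019 0.172 0.372] w 0.0517 j6 0.913 eff6 0.272 yaw -52.35 y [-0.0029  0.0011 -1.    ]
t 14.3 [0.5538 0.0252 0.1276] F [-1.41  0.2   0.85] T [0.057 0.167 0.458] w 0.0513 j6 0.922 eff6 0.377 yaw -52.85 y [-0.0029  0.0011 -1.    ]
t 14.4 [0.5538 0.0252 0.1277] F [-1.77  0.02  0.35] T [-0.019  0.207  0.454] w 0.0515 j6 0.922 eff6 0.464 yaw -52.86 y [-0.0029  0.001  -1.    ]
```

It reads 0.46 N m, so the burrs are certainly touching, at the sixth click (predicted yaw −51.9). I'll hold for a moment and take a reference picture.

```bash

python3 -m pendant '{"travel":[[0,0,0],[0,0,0],[0,0,0]],"delta_rot":[[0,0,0],[0,0,0],[0,0,0]]}' >/dev/null;python3 st.py;python3 pic.py w10;python3 st.py
python3 -m pendant '{"travel":[[0,0,0],[0,0,0],[0,0,0],[0,0,0],[0,0,0]],"delta_rot":[[0,0,0.12],[0,0,0.25],[0,0,0.25],[0,0,0.25],[0,0,0.25]]}' >/dev/null;python3 st.py
python3 -m pendant '{"travel":[[0,0,0],[0,0,0],[0,0,0],[0,0,0],[0,0,0]],"delta_rot":[[0,0,0.25],[0,0,0.25],[0,0,0.25],[0,0,0.25],[0,0,0.25]]}' >/dev/null;python3 st.py
python3 -m pendant '{"travel":[[0,0,0],[0,0,0],[0,0,0],[0,0,0],[0,0,0]],"delta_rot":[[0,0,0.25],[0,0,0.25],[0,0,0.25],[0,0,0.25],[0,0,0.25]]}' >/dev/null;python3 st.py
python3 -m pendant '{"travel":[[0,0,0],[0,0,0],[0,0,0],[0,0,0],[0,0,0]],"delta_rot":[[0,0,0.25],[0,0,0.25],[0,0,0.25],[0,0,0.25],[0,0,0.25]]}' >/dev/null;python3 st.py
python3 -m pendant '{"travel":[[0,0,0],[0,0,0],[0,0,0],[0,0,0],[0,0,0]],"delta_rot":[[0,0,0.25],[0,0,0.25],[0,0,0.25],[0,0,0.25],[0,0,0.25]]}' >/dev/null;python3 st.py;python3 pic.py w11
```

```text
t 14.7 [0.5538 0.0252 0.1276] F [-1.4   0.17  0.87] T [-0.051  0.205  0.318] w 0.0518 j6 0.922 eff6 0.407 yaw -52.85 y [-0.0029  0.001  -1.    ]
t 14.75 [0.5538 0.0252 0.1276] F [-0.71  0.1   1.29] T [0.03  0.19  0.368] w 0.0515 j6 0.922 eff6 0.41 yaw -52.85 y [-3.e-03  9.e-04 -1.e+00]
t 15.25 [0.5538 0.0249 0.1276] F [-1.43 -0.58  1.  ] T [-0.006  0.124 -0.174] w 0.0516 j6 0.761 eff6 0.232 yaw -43.67 y [-0.0031  0.0013 -1.    ]
t 15.75 [0.554  0.0248 0.1276] F [-1.08  0.81  1.12] T [-0.055  0.119  0.004] w 0.0516 j6 0.581 eff6 0.376 yaw -33.43 y [-0.0029  0.0024 -1.    ]
t 16.25 [0.5541 0.0247 0.1276] F [-1.05  0.16 -0.05] T [-0.048  0.071 -0.089] w 0.0517 j6 0.401 eff6 0.314 yaw -23.22 y [-0.0028  0.0036 -1.    ]
t 16.75 [0.5543 0.0246 0.1276] F [-2.12 -0.57  0.54] T [-0.064  0.062 -0.207] w 0.0517 j6 0.221 eff6 0.187 yaw -12.99 y [-0.003   0.0047 -1.    ]
t 17.25 [0.5546 0.0247 0.1277] F [-1.38 -0.33  1.44] T [-0.067  0.096 -0.026] w 0.052 j6 0.04 eff6 0.349 yaw -2.74 y [-0.0032  0.0059 -1.    ]
```

View pics/w11.png

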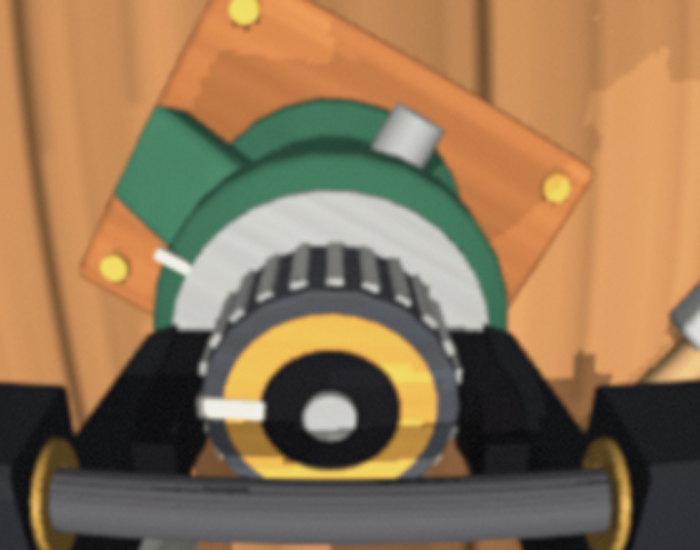

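View pics/w10.png

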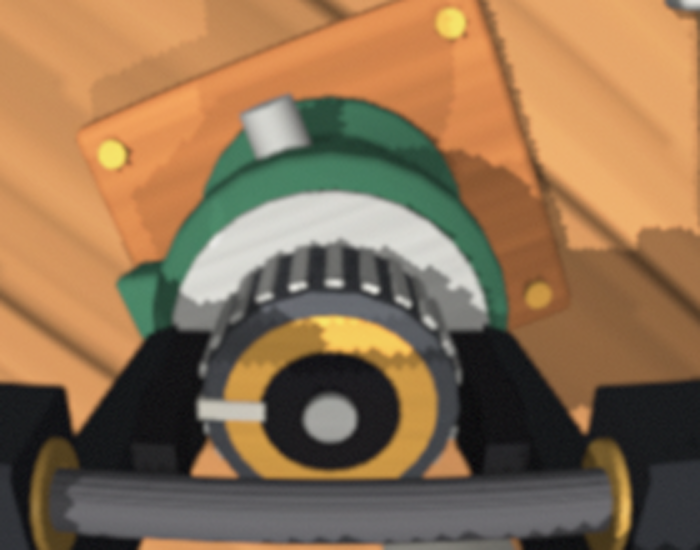

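No slip: the mark sits at the same place in the hand view. The target yaw is about 8 (two clicks in from the start angle), so 10.7° remains.

```bash

python3 -m pendant '{"travel":[[0,0,0],[0,0,0],[0,0,0],[0,0,0],[0,0,0]],"delta_rot":[[0,0,0.25],[0,0,0.25],[0,0,0.25],[0,0,0.25],[0,0,0.25]]}' >/dev/null;python3 st.py
python3 -m pendant '{"travel":[[0,0,0],[0,0,0]],"delta_rot":[[0,0,0.06],[0,0,0]]}' >/dev/null;python3 st.py;python3 pic.py w12
python3 -m pendant '{"travel":[[0,0,0],[0,0,0]],"delta_rot":[[0,0,0],[0,0,0]]}' >/dev/null;python3 st.py
```

```text
t 17.8 [0.5548 0.0247 0.1276] F [-1.38 -0.15  1.36] T [-0.024  0.035  0.027] w 0.0518 j6 -0.137 eff6 0.369 yaw 7.32 y [-0.0038  0.0071 -1.    ]
t 18.0 [0.5548 0.0247 0.1276] F [-1.78  0.47  0.9 ] T [-0.054  0.097  0.101] w 0.0516 j6 -0.144 eff6 0.062 yaw 7.74 y [-0.0039  0.0074 -1.    ]
t 18.25 [0.5548 0.0247 0.1276] F [-1.87 -0.79  1.25] T [-0.037  0.13   0.134] w 0.0517 j6 -0.143 eff6 0.128 yaw 7.69 y [-0.0039  0.0074 -1.    ]
```

```bash

python3 -m pendant '{"travel":[[0,0,0],[0,0,0],[0,0,0]],"delta_rot":[[0,0,0.15],[0,0,0],[0,0,0]]}' >/dev/null;python3 st.py
python3 -m pendant '{"travel":[[0,0,0],[0,0,0]],"delta_rot":[[0,0,0],[0,0,0]]}' >/dev/null;python3 st.py
python3 - <<'E'
import cv2,numpy as np
from h import *
for n in "w4 w5 w6 w7 w8 w9 w10 w11 w12".split():
    im=cv2.imread(f"pics/{n}.png").astype(int)
    # edge-independent: in window find low-saturation bright pixels
    w=im[385:435,195:262]; mx=w.max(2);mn=w.min(2)
    m=((mx-mn)<45)&(mn>115)
    ys,xs=np.nonzero(m)
    p=np.polyfit(xs,ys,1)
    x,y=xs.mean()+195,ys.mean()+385
    print(n,m.sum(),x.round(1),y.round(1),"slope",np.degrees(np.arctan(p[0])).round(2),ang(120+328/2.5,100+411/2.5,120+x/2.5,100+y/2.5)[1:])
E
```

```text
t 18.55 [0.5548 0.0247 0.1276] F [-1.49  0.75  1.59] T [-0.008  0.095  0.108] w 0.0518 j6 -0.166 eff6 0.074 yaw 8.96 y [-0.004   0.0073 -1.    ]
t 18.75 [0.5548 0.0247 0.1276] F [-1.64  0.39  2.2 ] T [-0.018  0.117  0.119] w 0.0519 j6 -0.165 eff6 0.093 yaw 8.96 y [-0.004   0.0073 -1.    ]
w4 1285 224.6 409.3 slope 6.81 (np.float64(20.1), np.float64(-173.0))
w5 1294 226.9 409.0 slope 4.71 (np.float64(19.6), np.float64(-173.3))
w6 1259 227.1 408.6 slope 4.85 (np.float64(19.6), np.float64(-173.5))
w7 1040 230.3 409.2 slope 4.04 (np.float64(19.0), np.float64(-173.3))
w8 1158 228.4 409.5 slope 3.02 (np.float64(19.4), np.float64(-173.0))
w9 1158 228.5 409.9 slope 2.07 (np.float64(19.3), np.float64(-172.7))
w10 1169 228.3 410.2 slope 2.11 (np.float64(19.4), np.float64(-172.5))
w11 1197 228.5 408.3 slope 4.04 (np.float64(19.3), np.float64(-173.8))
w12 1278 226.6 408.4 slope 4.24 (np.float64(19.7), np.float64(-173.7))
```

The mark-in-hand angle varies by only about 1°. That puts touch at about −51.7, matching the −51.9 click, and four clicks back at about 8.1. Releasing now.

```bash

python3 -m pendant '{"travel":[[0,0,0],[0,0,0],[0,0,0],[0,0,0],[0,0,0]],"delta_rot":[[0,0,0],[0,0,0],[0,0,0],[0,0,0],[0,0,0]]}' 1 >/dev/null;python3 st.py
python3 - <<'E'
import cv2,numpy as np
from h import *
import subprocess
subprocess.run(["python3","pic.py","w13"])
im=cv2.imread("pics/w13.png").astype(int)
w=im[385:435,195:262]; m=((w.max(2)-w.min(2))<45)&(w.min(2)>115)
ys,xs=np.nonzero(m);x,y=xs.mean()+195,ys.mean()+385
print(ang(120+328/2.5,100+411/2.5,120+x/2.5,100+y/2.5),x,y)
E
```

```text
t 19.25 [0.556  0.0246 0.1277] F [-0.66 -0.18 -0.07] T [ 0.017 -0.134  0.002] w 0.0876 j6 -0.165 eff6 -0.0 yaw 8.91 y [-0.0015  0.0073 -1.    ]
this script no longer has the robotException ignored in: <_io.TextIOWrapper mode='rw' encoding='UTF-8'>
Traceback (most recent call last):
BrokenPipeError: [Errno 32] Broken pipe
```

View pics/w13.png

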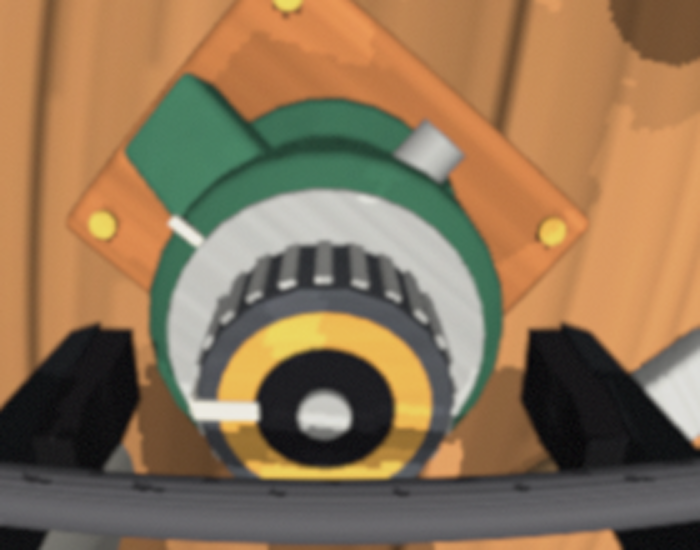

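```bash
python3 - <<'E'
from h import *
print(ang(120+324/2.5,100+408/2.5,120+222/2.5,100+410.5/2.5))
E
python3 -m pendant '{"travel":[[0,0,0.7],[0,0,1],[0,0,1],[0,0,1],[0,0,1]],"delta_rot":[[0,0,0],[0,0,0],[0,0,0],[0,0,0],[0,0,0]]}' 1 >/dev/null;python3 st.py; python3 pic.py w14
```

```text
(array([0.5546, 0.0272, 0.148 ]), np.float64(19.9), np.float64(-170.4))
t 19.8 [0.5532 0.0246 0.2248] F [ 0.07 -1.26 -0.38] T [-0.035 -0.126 -0.027] w 0.0877 j6 -0.163 eff6 -0.005 yaw 8.91 y [-0.0077  0.0073 -0.9999]
```

View pics/w14.png

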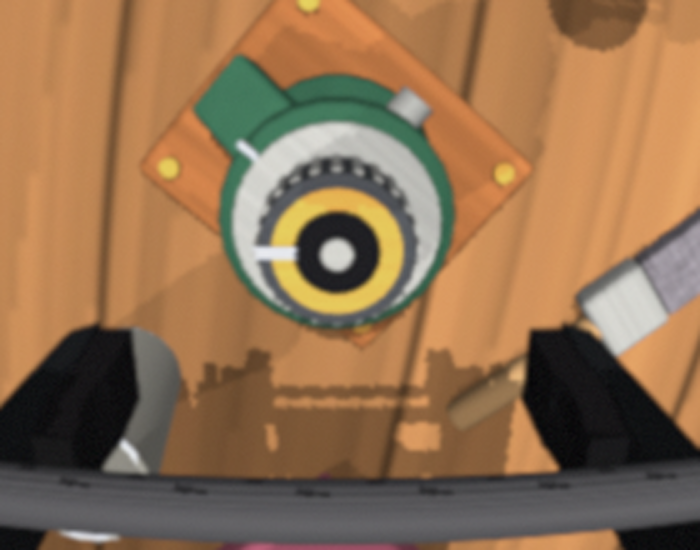

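```bash
python3 - <<'E'
from h import *
print(ang(120+338/2.5,100+252/2.5,120+274/2.5,100+253/2.5))
i=px2plane("wrist",120+247/2.5,100+151/2.5,.12);c=px2plane("wrist",120+338/2.5,100+252/2.5,.148);print(np.degrees(np.arctan2(*(i-c)[1::-1])))
E
python3 -m pendant '{"travel":[[0,-1,0.5],[0,-1,0.5],[0,-1,0.5],[0,-1,0.5],[0,-1,0.5]],"delta_rot":[[0,0,0],[0,0,0],[0,0,0],[0,0,0],[0,0,0]]}' >/dev/null
python3 -m pendant '{"travel":[[0,-1,0],[0,-1,0],[0,-1,0],[0,-1,0],[0,-1,0]],"delta_rot":[[0,0,0],[0,0,0],[0,0,0],[0,0,0],[0,0,0]]}' >/dev/null
python3 -m pendant '{"travel":[[0,-1,0],[0,-1,0],[0,-1,0],[0,-1,0],[0,-1,0]],"delta_rot":[[0,0,0],[0,0,0],[0,0,0],[0,0,0],[0,0,0]]}' >/dev/null
python3 st.py
python3 - <<'E'
from h import *
import cv2
a=ctrl.camera("top");b=ctrl.camera("side")
cv2.imwrite("pics/t9full.png",a[:,:,::-1])
cv2.imwrite("pics/t9.png",cv2.resize(a[150:260,220:340,::-1],None,fx=5,fy=5,interpolation=cv2.INTER_CUBIC))
cv2.imwrite("pics/s9.png",b[:,:,::-1])
E
```

```text
(array([0.5585, 0.0252, 0.148 ]), np.float64(20.6), np.float64(-171.1))
147.6673699113526
t 21.35 [ 0.5569 -0.2849  0.2913] F [ 0.31 -0.51 -0.79] T [-0.006 -0.091 -0.038] w 0.0883 j6 -0.682 eff6 0.308 yaw 9.19 y [ 0.0146  0.0048 -0.9999]
```

View pics/t9.png

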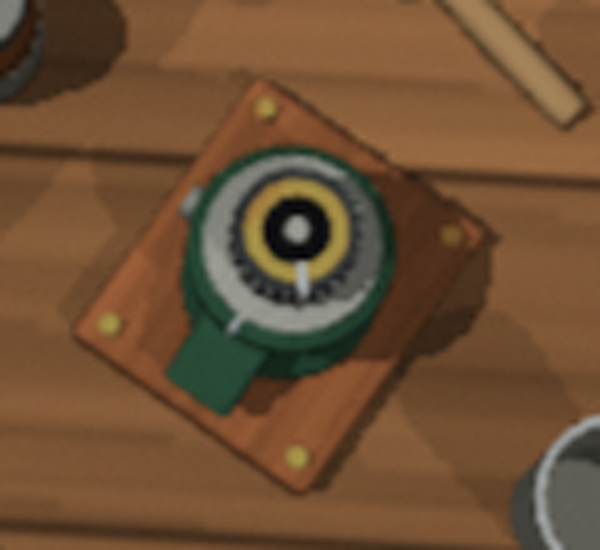

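View pics/t9full.png

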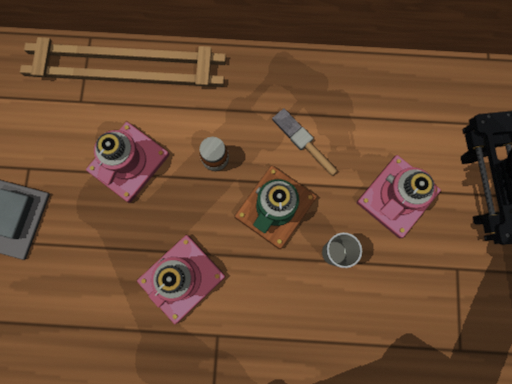

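The top view shows the mark 26–28° clockwise of its start, or two clicks. With touch at six clicks, that leaves four clicks open. The jar (213,150), beaker (344,250) and brush (280–334, 115–171) haven't moved. Handing in.

```bash
python3 -c "
from cell import ctrl
print(ctrl.sign_off())"
```

```text
the job is handed in; nothing more can be done
None
```

I set the grind: the mill ring was turned in to the touch point, held, backed off four clicks and released. The job is handed in at about 21 s of the 72 s allowed, with no verdict reported.

- **Touch:** I gripped the green mill's ring and turned it clockwise about 90° (six clicks). There the resistance rose well past the normal click level of about 0.15 N m. I held it there for about 0.4 s. It read 0.37–0.46 N m, with a single noisy reading of 0.32, so it was above the certain-touch level and never near 0.6.
- **Back-off:** I turned it back about 62° by gripper angle and opened the fingers. The ring mark held its place in the gripper to within about 1.5°, so any slip was small.
- **Last checks:** After release the mark was 26–28° clockwise of where it started, measured with the wrist and top cameras. An exact two-click difference would be 30°. That puts the ring about 61–64° open from the touch point, or 4.1–4.2 clicks, inside the 3.3–4.6 window.
- **Disagreement:** A residual moment of about 0.1 N m remained just before release, which an exact click position would not show. I took it as a small offset within the click.
- **Bystanders:** The jar, beaker and brush are at the same pixels in the top view as at the start.

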